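# Empty the rinse basket into the tray

## Task

Bring the plywood tray under the spout of the tipping mesh basket, then tip the basket forward by its push bar so that both texture rollers roll out through the spout into the tray. Ease the basket back down onto its rest without letting it drop, and do not touch the rollers or disturb the other things on the table.

Things in the scene. Friction and masses are not known exactly. Their poses are not given: they have to be found in the camera images.
- stand: Fixed dark steel tipping stand of the mesh basket. Origin on the table straight below the hinge axis, which is 140 mm up; x points the way the basket pours, y along the hinge, z up. Foot rails at y = +-60 to +-76 mm, x = -130 to +5 mm, 10 mm high; hinge posts 146 mm high at x = -11 to +5 mm. A bar under the basket's rear is its rest
- basket (a joint): tilt of the basket on the stand's hinge, rad: 0 level on its rest, grows as the spout goes down, stop at 1.15. Swings freely; its weight brings it back to 0 (about 1 N at the push bar; let go when tipped, it drops faster than 4 rad/s). A 3.5 mm wire sill holds the rollers until about 0.6; at 0.6 to 1.1 they fall out 30 to 140 mm ahead of the hinge
- push_bar (a point): middle of the basket's push bar, a level black-sleeved bar 14 mm thick, 84 mm long along the stand's y, between two uprights; with the basket level it is 260 mm above the table, 70 mm behind the hinge. Pushed towards the stand's +x it swings over the hinge on a 139 mm radius, up to 280 mm high, to 80 mm ahead, and tips the basket
- spout_tip (a point): middle of the front edge of the spout, a chute 84 mm wide in the notch of the basket's front wall; level it is 55 mm ahead of the hinge, 110 mm above the table; fully tipped 78 mm above it, right below the hinge. The steel mesh basket is 104 mm wide and lies 110 mm behind to 20 mm ahead of the hinge, floor 110 mm and rim 170 mm above the table
- tray: loose open plywood tray, about 0.3 kg, 180 mm along its x, 120 mm along its y, 45 mm high, walls and floor 8 mm thick; origin at the centre of its underside, z up. Best place: its x along the pouring direction, centred on the spout's line, its centre about 100 mm ahead of the hinge. Its walls can be pinched from above or pushed
- roller1: loose wooden texture roller with grooves, a cylinder 32 mm in diameter and 68 mm long, 50 g; origin at its centre, its y is its axis. It starts lying in the basket
- roller2: the same as roller1, the second roller in the basket
- tape_measure: bystander: orange tape measure, 66x78x38 mm, origin at the centre of its underside
- duct_tape: bystander: black roll of tape, 59 mm, 19 mm high, origin at the centre of its underside
- sanding_block: bystander: brown sanding block, 56x101x26 mm, origin at the centre of its underside
- paint_pot: bystander: small paint pot, 61x50x55 mm, origin at the centre of its underside

How it is judged:
By the outcome, as a careful person would: the job done as asked, in the order asked, and still so for the second after the job is handed in, with the robot touching nothing.
It also fails if it takes over 69 s, if anything falls off the work surface, if the arm or the gripper's body presses on something with over 40 N, if the wrist force passes 120 N, or if a joint passes its speed limit or range.

## Robot

A 7-joint arm with a two-finger parallel gripper is mounted at the origin on a cart in front of the work surface, level with it; the furniture and walls round the work are solid. World frame = base frame: x ahead of the robot, y to its left, z up, the work surface at z = 0. Lengths are in m, angles in rad, forces in N, time in s.
With the tool pointing down it reaches from about 0.35 to 0.9 m from the base axis. Payload 8.1 kg.
Tool frame: the origin (TCP) lies at the centre of the arm's flange, where the gripper is bolted on; the fingertips stand 178 mm ahead of it and the grasp point (between the pads) lies 159 mm ahead of it; z points along the fingers, y is the line along which they close (so a half turn about z gives the same grasp; the last joint's range is limited). The gripper opens to 92 mm and grips with 3 to 60 N. Pads are 19 mm wide; open, the fingers measure 130 mm over their backs; the gripper's body (75 mm by 190 mm) begins 47 mm behind the grasp point.
Start: joints at [-1.286, 0.434, 0.025, 1.573, -0.012, 1.134, -0.075], TCP at [0.236, 0.579, 0.405] pointing down, gripper open.
Joint ranges: [-2.62, 2.62], [-0.44, 2.09], [-1.27, 1.32], [0.08, 2.57], [-1.32, 4.46], [0.12, 2], [-2.74, 2.74]. Speed limits (rad/s): [2.22, 2.22, 3.01, 3.01, 3.14, 3.14, 3.14].

## Interface

Orientations are given as a rotation vector (axis times angle).
In Python, from cell import arm gives the robot as it stands. The module is installed in compiled form; this text tells all that it offers.
- The arm moves only by the shell command python3 -m inch 'ROWS' [FORCE]. ROWS is text: rows parted by semicolons, each of 5 numbers parted by spaces: the shift along the tool's x, y, z in m, then the turn about the tool's z in rad, then the finger opening in m, from 0 to 0.0918. In form: x y z roll fingers; .... A call has 1 to 5 rows; each row is the pose to reach, as a shift and turn from the pose commanded when the call began, along the tool's axes at that moment; what a row does not reach only later rows make up. A row lasts 1/10 s, in which the tool goes at most 50 mm and 8.59 degrees, less where a joint would pass 70% of its speed; a pose out of reach is approached as far as the arm can. A call with a gripper value outside its range is refused whole. The fingers move at their own pace and stop on an object; FORCE is the grip in N (left out, the last holds). Time passes only in rows, so rows that repeat a pose let the fingers close. It gives the time, the measured TCP pose, the force, the opening and the grip force at its end, in the units of the state.
- arm.observe(): the state, without advancing time (a new reading comes with each control period).
- arm.get_image(name): name is "side" or "top"; returns the picture (420x560x3 uint8, red, green, blue); there is no depth.
- arm.get_calibration(name): a dict with "intrinsics" (3x3 intrinsics, pixels), "pose" (4x4, takes a point from camera to world coordinates). Camera axes: x right, y up, looking along -z (the intrinsics and any distortion apply to the point x, -y, -z); pixel columns grow to the right and rows downward; lengths in m; the calibration is good to about 2 mm. A picture is of the moment at which its call begins. get_calibration takes no time and is no camera call.
- arm.sign_off(): hands the job in; it is judged then, once.
Trained networks look in the newest picture that a camera, given by its name, has taken for a name from the list of things; names that differ only in an ending like _2 or _b are one class to them, and where a whole thing is asked for, a point or a joint stands for the part that bears it (a point fixed in the world has none). Each returns a list of dicts, best first, with "conf" (0 to 1); they miss things now and then, are a little off and sometimes report something else, mostly with a low value. They report only what shows in the picture. A call takes as long as a camera call.
- arm.look_for(camera, query): "point" ([row, column] in pixels, amid what is visible of it).
- arm.silhouettes(camera, query): "region" (420x560 bool, what is visible of it) and "point" ([row, column] in pixels, amid what is visible of it).
- arm.place_of(camera, query): "point" ([row, column] in pixels: a listed point, or the origin of a listed thing).
The state is a dict: "clock": time; "joints": joint angles; "dq": joint speeds; "joint_efforts": joint torques, N m; "position": TCP position; "ee_rot": TCP orientation; "force": force on the tool from outside, world axes, zero at the start; "ft_torque": the same for the moment, N m; "width": opening from 0.0 (shut) to 1.0 (fully open); "gripper_force": force on a finger pad.
Only numpy, scipy, OpenCV 4.12 (cv2) and the standard library are available. Lean on these libraries where they do the work, as an engineer would, in place of code of your own. Each camera call takes 0.05 s, during which the arm holds its last target. There are 200 camera calls.

## Working session

There is one attempt and no reset: what is moved stays moved. The work goes in short steps, Python scripts to look and compute and a shell command to move; the robot and the scene stay as the last step left them, time stands still between calls to the robot, and variables do not carry over. Pictures are saved under pics/ and viewed, at most 10 in all, crops included, and the job is handed in when it is done.

```bash
mkdir -p pics; cat > h.py <<'E'
import numpy as np, cv2
from cell import arm
def ray(cam,p):
    c=arm.get_calibration(cam);K=np.array(c["intrinsics"]);T=np.array(c["pose"])
    d=np.linalg.inv(K)@[p[1],p[0],1]; d=T[:3,:3]@[d[0],-d[1],-d[2]]
    return T[:3,3],d
def atz(cam,p,z):
    o,d=ray(cam,p); return o+d*(z-o[2])/d[2]
def tri(pa,pb,a="side",b="top"):
    o1,d1=ray(a,pa);o2,d2=ray(b,pb)
    s=np.linalg.lstsq(np.c_[d1,-d2],o2-o1,rcond=None)[0]
    A=o1+d1*s[0];B=o2+d2*s[1]; return (A+B)/2,np.linalg.norm(A-B)
def proj(cam,P):
    c=arm.get_calibration(cam);K=np.array(c["intrinsics"]);T=np.array(c["pose"])
    q=T[:3,:3].T@(np.array(P)-T[:3,3]); u=K@[q[0],-q[1],-q[2]]; return np.array([u[1],u[0]])/u[2]
def save(cam,n):
    cv2.imwrite(f"pics/{n}.png",cv2.cvtColor(arm.get_image(cam),cv2.COLOR_RGB2BGR))
E
python3 - <<'E'
from h import *
np.set_printoptions(precision=4,suppress=True)
a,b=arm.get_image("side"),arm.get_image("top")
cv2.imwrite("pics/side0.png",a[...,::-1]);cv2.imwrite("pics/top0.png",b[...,::-1])
for n in ["stand","push_bar","spout_tip","tray","roller1","tape_measure","duct_tape","sanding_block","paint_pot"]:
    r={}
    for c in ["side","top"]:
        l=arm.place_of(c,n); r[c]=l
        print(n,c,[(np.round(x["point"]),round(x["conf"],2)) for x in l[:3]])
    if r["side"] and r["top"]: print("  ",*tri(r["side"][0]["point"],r["top"][0]["point"]))
s=arm.observe();print(s["position"],s["ee_rot"],s["clock"],s["force"])
for c in ["side","top"]: print(arm.get_calibration(c)["pose"])
E
```

```text
stand side [(array([258., 294.]), 0.71)]
stand top [(array([207., 302.]), 0.88)]
   [0.5567 0.0444 0.01  ] 0.0023843262004825993
push_bar side [(array([172., 267.]), 0.88)]
push_bar top [(array([223., 302.]), 0.66)]
   [0.49   0.057  0.2616] 0.005958402823985442
spout_tip side [(array([227., 318.]), 0.58)]
spout_tip top [(array([181., 302.]), 0.64)]
   [0.6112 0.0483 0.1079] 0.0004925061144682753
tray side [(array([322., 357.]), 0.97)]
tray top [(array([162., 370.]), 0.75)]
   [ 0.6882 -0.1442 -0.0097] 0.007733256414070422
roller1 side [(array([222., 283.]), 0.5), (array([221., 262.]), 0.48)]
roller1 top [(array([214., 305.]), 0.89), (array([234., 300.]), 0.64)]
   [0.5263 0.0427 0.1278] 0.00044400298148827914
tape_measure side [(array([331., 258.]), 0.94)]
tape_measure top [(array([238., 383.]), 0.75), (array([237., 301.]), 0.48), (array([269., 232.]), 0.39)]
   [ 0.4722 -0.1734 -0.0017] 0.00515129292032458
duct_tape side [(array([216., 236.]), 0.55)]
duct_tape top [(array([264., 233.]), 0.77), (array([177., 303.]), 0.62)]
   [ 0.4048  0.2325 -0.0062] 0.006003832599476619
sanding_block side [(array([322., 214.]), 0.77), (array([258., 293.]), 0.38)]
sanding_block top [(array([274., 370.]), 0.57), (array([274., 178.]), 0.42)]
   [ 0.3726 -0.1378 -0.0146] 0.008160439072096322
paint_pot side [(array([184., 228.]), 0.56)]
paint_pot top [(array([272., 178.]), 0.71)]
   [ 0.3789  0.3791 -0.0035] 0.015182668856447786
[0.2364 0.5786 0.4047] [-0.6055 -3.0827 -0.    ] 1.0 [0.5781 0.7182 0.4081]
[[ 0.9996 -0.0068 -0.0281  0.4839]
 [-0.0183  0.6048 -0.7962 -0.9209]
 [ 0.0224  0.7964  0.6044  0.9242]
 [ 0.      0.      0.      1.    ]]
[[-0.0077  0.9947 -0.1028  0.4119]
 [-0.9999 -0.0086 -0.0082  0.0927]
 [-0.0091  0.1028  0.9947  1.1376]
 [ 0.      0.      0.      1.    ]]
```

View pics/side0.png

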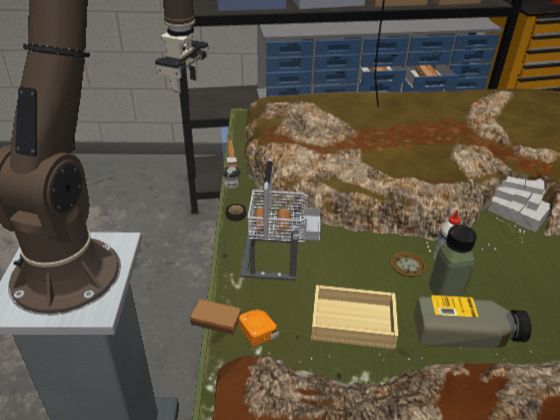

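View pics/top0.png

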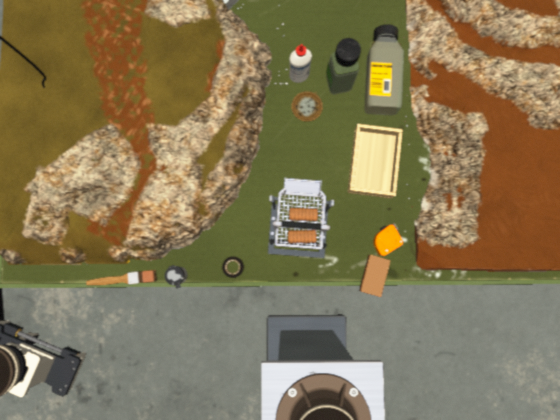

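The side view shows the stand near (258,294), with the basket pouring along world +x. The tray is near (318,356) and the lying bottle is just beyond its far end. The top view shows the basket near (215,302), the tray near (160,376) and the bottle's end at row 112, with rocks on both sides. Next I'll fit the tray and stand poses to the silhouettes.

```bash
cat > fit.py <<'E'
from h import *
from scipy.optimize import minimize
def box(x0,x1,y0,y1,z0,z1): return np.array([[x,y,z] for x in(x0,x1) for y in(y0,y1) for z in(z0,z1)])
TRAY=[box(-.09,.09,-.06,.06,0,.045)]
BASK=[box(-.11,.02,-.052,.052,.11,.17),box(.02,.055,-.042,.042,.11,.118)]
def w(P,p):
    c,s=np.cos(p[2]),np.sin(p[2]); return np.c_[P[:,0]*c-P[:,1]*s+p[0],P[:,0]*s+P[:,1]*c+p[1],P[:,2]]
def render(cam,boxes,p):
    m=np.zeros((420*4,560*4),np.uint8)
    for b in boxes:
        q=np.array([proj(cam,P)[::-1] for P in w(b,p)])
        cv2.fillConvexPoly(m,cv2.convexHull(np.round(q*4+1.5).astype(np.int32)),1)
    return cv2.resize(m.astype(np.float32),(560,420),interpolation=cv2.INTER_AREA)
def fit(boxes,masks,p0):
    def f(p):
        t=0
        for c,m in masks.items():
            r=render(c,boxes,p); t+=1-np.minimum(r,m).sum()/np.maximum(r,m).sum()
        return t
    sx=np.array(p0)+np.array([[0,0,0],[.015,0,0],[0,.015,0],[0,0,.15]])
    r=minimize(f,p0,method="Nelder-Mead",options=dict(initial_simplex=sx,xatol=2e-4,fatol=1e-4)); return r.x,r.fun
def masks(n,cams=("side","top")):
    return {c:arm.silhouettes(c,n)[0]["region"].astype(np.float32) for c in cams}
E
python3 - <<'E'
from fit import *
np.set_printoptions(precision=4,suppress=True)
m=masks("tray");pt=fit(TRAY,m,[.69,-.145,0]);print("tray",pt)
for c in m: print(c,fit(TRAY,{c:m[c]},pt[0]))
mb=masks("basket");pb=fit(BASK,mb,[.557,.046,0]);print("bask",pb,[x.sum() for x in mb.values()])
for c in mb: print(c,fit(BASK,{c:mb[c]},pb[0]))
im={c:cv2.resize(arm.get_image(c),None,fx=3,fy=3) for c in m}
for c in im:
    for M,bx,p in((m,TRAY,pt[0]),(mb,BASK+[box(-.13,.005,.06,.076,0,.01),box(-.13,.005,-.076,-.06,0,.01),box(-.011,.005,.06,.07,0,.146),box(-.011,.005,-.07,-.06,0,.146),box(-.077,-.063,-.042,.042,.253,.267)],pb[0])):
        k,_=cv2.findContours(cv2.resize(M[c],None,fx=3,fy=3).round().astype(np.uint8),0,1);cv2.drawContours(im[c],k,-1,(255,0,0),1)
        for b in bx:
            q=np.array([proj(c,P)[::-1] for P in w(b,p)]);cv2.polylines(im[c],[cv2.convexHull((q*3+1).astype(np.int32))],True,(0,255,255),1)
a=im["side"][440:1060,640:1240];b=im["top"][340:860,760:1290]
b=cv2.copyMakeBorder(b,0,100,0,0,0)
o=np.hstack([a,b]);o=cv2.resize(o,None,fx=.7,fy=.7);print(o.shape);cv2.imwrite("pics/fit.png",o[...,::-1])
for c,p in(("top",(112,385)),):print(atz(c,p,.06))
E
```

```text
tray (array([ 0.6792, -0.1514, -0.1396]), np.float64(0.05811715126037598))
side (array([ 0.6787, -0.1527, -0.1347]), np.float64(0.02185732126235962))
top (array([ 0.6801, -0.1505, -0.1379]), np.float64(0.022789478302001953))
bask (array([ 0.5573,  0.0512, -0.098 ]), np.float64(0.911256730556488)) [np.float32(2634.0), np.float32(1516.0)]Traceback (most recent call last):
  File "<stdin>", line 6, in <module>
  File "fit.py", line 21, in fit
    r=minimize(f,p0,method="Nelder-Mead",options=dict(initial_simplex=sx,xatol=2e-4,fatol=1e-4)); return r.x,r.fun
    res = _minimize_neldermead(fun, x0, args, callback, bounds=bounds,
                               **options)
    fxr = func(xr)
    fx = function(np.copy(x), *(wrapper_args + args))
  File "fit.py", line 18, in f
    r=render(c,boxes,p); t+=1-np.minimum(r,m).sum()/np.maximum(r,m).sum()
  File "fit.py", line 11, in render
    q=np.array([proj(cam,P)[::-1] for P in w(b,p)])
                ~~~~^^^^^^^
  File "h.py", line 14, in proj
    c=arm.get_calibration(cam);K=np.array(c["intrinsics"]);T=np.array(c["pose"])
ValueError: time passes only in moves, steps and waits
```

```bash
sed -i 's/arm.get_calibration(cam)/cal(cam)/' h.py; sed -i '2a import functools\n@functools.cache\ndef cal(c): return arm.get_calibration(c)' h.py
cat > ov.py <<'E'
from fit import *
FULL=BASK+[box(-.13,.005,.06,.076,0,.01),box(-.13,.005,-.076,-.06,0,.01),box(-.011,.005,.06,.07,0,.146),box(-.011,.005,-.07,-.06,0,.146),box(-.077,-.063,-.042,.042,.253,.267)]
def overlay(name,pt,pb,ms=(),crop=True):
    out=[]
    for c,(r0,r1,c0,c1) in (("side",(440,1060,600,1240)),("top",(340,960,760,1300))):
        im=cv2.resize(arm.get_image(c),None,fx=3,fy=3)
        for M in ms:
            k,_=cv2.findContours(cv2.resize(M[c],None,fx=3,fy=3).round().astype(np.uint8),0,1);cv2.drawContours(im,k,-1,(255,0,0),1)
        for bx,p in((TRAY,pt),(FULL,pb)):
            for b in bx:
                q=np.array([proj(c,P)[::-1] for P in w(b,p)]);cv2.polylines(im,[cv2.convexHull((q*3+1).astype(np.int32))],True,(0,255,255),1)
        out.append(im[r0:r1,c0:c1])
    o=cv2.resize(np.hstack(out),None,fx=.67,fy=.67,interpolation=cv2.INTER_AREA);cv2.imwrite(f"pics/{name}.png",o[...,::-1])
E
python3 - <<'E'
from ov import *
np.set_printoptions(precision=4,suppress=True)
mb=masks("basket");ms=masks("stand");print([x.sum() for x in [*mb.values(),*ms.values()]])
overlay("fit",[.6795,-.1515,-.137],[.557,.047,-.09],[mb])
print(atz("top",(112,385),.06))
E
```

```text
[np.float32(2634.0), np.float32(1516.0), np.float32(4321.0), np.float32(2351.0)]
[ 0.8028 -0.1744  0.06  ]
```

View pics/fit.png

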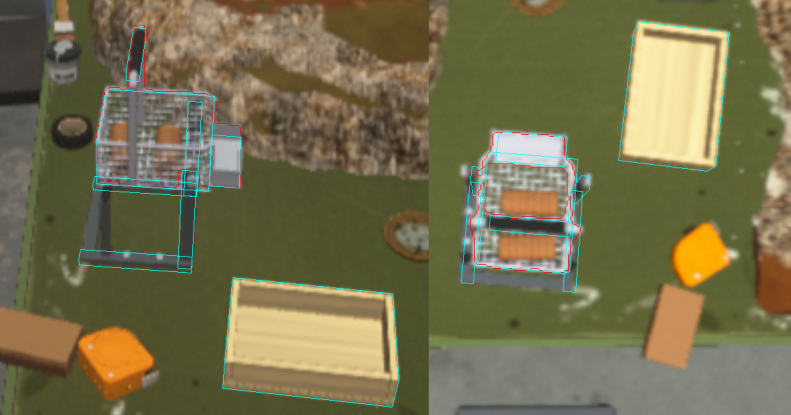

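```bash
cat >> h.py <<'E'
from scipy.spatial.transform import Rotation as Ro
def go(xyz,head):
    "tool shift and roll to bring the TCP to xyz with tool y at heading (rad)"
    s=arm.observe();R=Ro.from_rotvec(s["ee_rot"]).as_matrix()
    h=np.arctan2(R[1,1],R[0,1]); d=R.T@(np.array(xyz)-s["position"])
    roll=-((head-h+np.pi/2)%np.pi-np.pi/2)
    print("shift",np.round(d,4),"roll",round(roll,4),"| pos",np.round(s["position"],4),"tilt z",np.round(R[:,2],3),"F",np.round(s["force"],1),"t",round(s["clock"],2),"w",round(s["width"],3),"j",np.round(s["joints"],2))
E
python3 - <<'E'
from ov import *
np.set_printoptions(precision=4,suppress=True)
mb=masks("basket")
for c in mb:
    k,_=cv2.findContours(mb[c].astype(np.uint8),0,1);m=np.zeros((420,560),np.uint8);cv2.drawContours(m,k,-1,1,-1);mb[c]=m.astype(np.float32)
B=BASK+[FULL[-1],box(-.077,-.063,.04,.052,.12,.267),box(-.077,-.063,-.052,-.04,.12,.267)]
print(fit(B,mb,[.557,.047,-.06]))
for c in mb: print(c,fit(B,{c:mb[c]},[.557,.047,-.06]))
print(atz("top",(100,367),.06),atz("top",(110,372),.06))
go([.7695,-.1296,.52],-.137)
E
python3 -m inch '0 0 -0.05 0 0.05; 0 0 -0.1 0 0.05; 0 0 -0.12 0.15 0.05; 0 0 -0.12 0.3 0.05; 0 0 -0.12 0.45 0.05' 40
python3 -c "
from h import *
go([.7695,-.1296,.52],-.137)"
```

```text
(array([ 0.5575,  0.051 , -0.095 ]), np.float64(0.39724254608154297))
side (array([ 0.5579,  0.0528, -0.0718]), np.float64(0.30656367540359497))
top (array([ 0.558 ,  0.0516, -0.074 ]), np.float64(0.08750355243682861))
[ 0.8361 -0.128   0.06  ] [ 0.8086 -0.1404  0.06  ]
shift [-0.7614 -0.4539 -0.1153] roll 1.3199 | pos [0.2364 0.5786 0.4047] tilt z [ 0.  0. -1.] F [ 0.1 -0.   0.3] t 1.6 w 1.004 j [-1.29  0.43  0.03  1.57 -0.01  1.13 -0.08]
clock: 2.1
position: [0.2364, 0.5786, 0.5259]
ee_rot: [-1.287, -2.866, -0.003]
force: [-0.1, 0.6, -0.6]
width: 0.613
gripper_force: 0.0
shift [-0.8834 -0.0721  0.0047] roll 0.8637 | pos [0.2364 0.5786 0.5259] tilt z [ 0.001  0.002 -1.   ] F [-0.1  0.6 -0.6] t 2.1 w 0.613 j [-1.35  0.37  0.12  1.38 -0.05  1.39 -0.5 ]
```

```bash

python3 -m inch '-0.05 -0.004 0 0 0.05; -0.1 -0.008 0 0 0.05; -0.15 -0.012 0 0 0.05; -0.2 -0.016 0 0 0.05; -0.25 -0.02 0 0 0.05' >/dev/null
python3 -m inch '-0.05 -0.004 0 0 0.05; -0.1 -0.008 0 0 0.05; -0.15 -0.012 0 0 0.05; -0.2 -0.016 0 0 0.05; -0.25 -0.02 0 0 0.05' >/dev/null
python3 -m inch '-0.05 -0.004 0 0 0.04; -0.1 -0.008 0 0 0.04; -0.15 -0.012 0 0 0.04; -0.2 -0.016 0 0 0.04; -0.25 -0.02 0 0 0.04' >/dev/null
python3 -c "
from h import *
go([.7695,-.1296,.52],-.137)"
```

```text
shift [-0.1336 -0.0175  0.0048] roll 0.8706 | pos [ 0.6931 -0.0186  0.5248] tilt z [ 0.  0. -1.] F [ 1.2  0.9 -0.1] t 3.6 w 0.436 j [-0.3   0.51  0.44  1.21 -0.21  1.47  0.85]
```

```bash

python3 -m inch '-0.03 -0.004 0 0.15 0.03; -0.06 -0.008 0 0.3 0.03; -0.09 -0.012 0 0.45 0.03; -0.12 -0.016 0 0.6 0.03; -0.134 -0.0175 0 0.75 0.03' >/dev/null
python3 -m inch '0 0 0.03 0.12 0.03; 0 0 0.08 0.12 0.03; 0 0 0.13 0.12 0.03; 0 0 0.18 0.12 0.03; 0 0 0.2 0.12 0.03' >/dev/null
python3 -c "
from h import *
go([.7693,-.1290,.2],-.137)"
```

```text
shift [-0.0015  0.0031  0.1185] roll -0.0 | pos [ 0.7674 -0.1273  0.3185] tilt z [-0.007  0.002 -1.   ] F [-0.3  1.  -0.6] t 4.6 w 0.324 j [-0.19  0.81  0.58  1.25 -0.44  1.22  0.26]
```

```bash

python3 -m inch '-0.0015 0.003 0.04 0 0.03; -0.0015 0.003 0.07 0 0.03; -0.0015 0.003 0.09 0 0.03; -0.0015 0.003 0.105 0 0.03; -0.0015 0.003 0.105 0 0.03'
python3 -c "
from ov import *
go([.7693,-.1290,.2],-.137)
overlay('pre',[.6795,-.1515,-.137],[.5575,.05,-.08])"
```

```text
clock: 5.1
position: [0.7709, -0.1298, 0.2172]
ee_rot: [-2.366, -2.062, 0.003]
force: [-0.4, 0.4, 0.1]
width: 0.328
gripper_force: 0.0
shift [ 0.0006 -0.0016  0.0172] roll -0.0 | pos [ 0.7709 -0.1298  0.2172] tilt z [-0.004  0.001 -1.   ] F [-0.4  0.4  0.1] t 5.1 w 0.328 j [-0.18  0.91  0.54  1.32 -0.49  1.05  0.3 ]
```

View pics/pre.png

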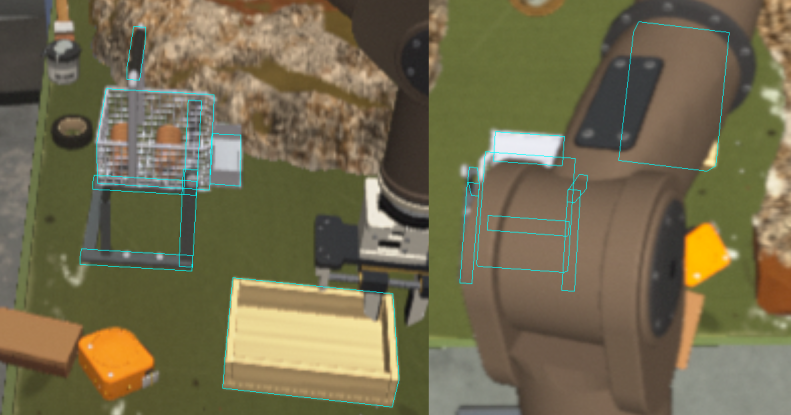

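The picture shows the left finger inside the far wall at about (370,303) and the right one outside it, so I'll go down and pinch.

```bash

python3 -m inch '0 -0.001 0.009 0 0.03; 0 -0.001 0.016 0 0.03; 0 -0.001 0.016 0 0; 0 -0.001 0.016 0 0; 0 -0.001 0.016 0 0' 40
python3 -m inch '0 -0.001 0 0 0; 0 -0.001 0 0 0'
python3 -c "
from h import *
go([.7509,.0657,.2],-.08)"
```

```text
clock: 5.7
position: [0.7706, -0.1302, 0.2041]
ee_rot: [2.368, 2.064, 0.0]
force: [-1.3, 0.1, -0.8]
width: 0.114
gripper_force: 0.2
clock: 5.9
position: [0.7697, -0.1299, 0.2041]
ee_rot: [2.368, 2.064, 0.001]
force: [1.0, 0.8, 0.2]
width: 0.084
gripper_force: 40.0
shift [ 0.1912 -0.0453  0.0041] roll -0.057 | pos [ 0.7697 -0.1299  0.2041] tilt z [ 0.001  0.    -1.   ] F [1.  0.8 0.2] t 5.9 w 0.084 j [-0.18  0.92  0.53  1.33 -0.49  1.02  0.3 ]
```

```bash

python3 -m inch '0.015 -0.002 -0.001 0 0; 0.04 -0.005 -0.001 -0.01 0; 0.07 -0.009 -0.001 -0.02 0; 0.1 -0.0135 -0.001 -0.03 0; 0.12 -0.0165 -0.001 -0.04 0'
python3 -c "
from h import *
go([.7509,.0657,.2045],-.08)
save('side','mid')"
```

```text
clock: 6.4
position: [0.7695, -0.0044, 0.2043]
ee_rot: [-2.321, -2.114, -0.002]
force: [0.2, -0.2, -1.7]
width: 0.082
gripper_force: 40.0
shift [ 0.068 -0.025  0.   ] roll -0.0135 | pos [ 0.7695 -0.0044  0.2043] tilt z [-0.001  0.002 -1.   ] F [ 0.2 -0.2 -1.7] t 6.4 w 0.082 j [-0.34  0.9   0.53  1.37 -0.49  1.01  0.19]
```

View pics/mid.png

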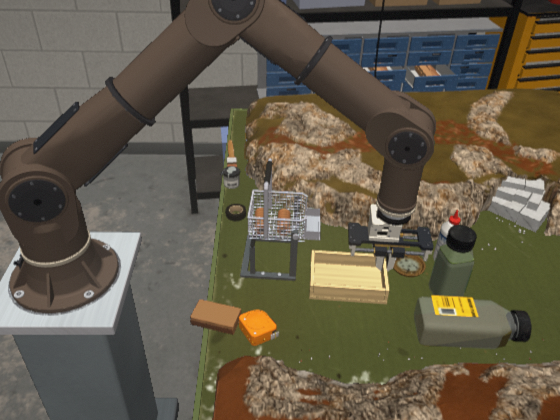

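The tray follows in the pinch, now at about (277,350) in the side view. The arm is well clear of the basket.

```bash

python3 -m inch '0.03 -0.004 0 -0.006 0; 0.055 -0.008 0 -0.0135 0; 0.068 -0.014 0 -0.0135 0; 0.068 -0.022 0 -0.0135 0; 0.068 -0.025 0 -0.0135 0'
python3 -m inch '0 0 0 0 0; 0 0 0 0 0.03; 0 0 0 0 0.03;0 0 0 0 0.03'
python3 -c "
from ov import *
go([.7509,.0657,.2045],-.08)
overlay('placed',[.5575+.106*np.cos(.08),.05-.106*np.sin(.08),-.08],[.5575,.05,-.08])
print(fit(TRAY,masks('tray',('side',)),[.663,.042,-.08]))"
```

```text
clock: 6.95
position: [0.7503, 0.0603, 0.2047]
ee_rot: [2.313, 2.126, -0.002]
force: [0.2, -0.6, -2.2]
width: 0.083
gripper_force: 40.0
clock: 7.35
position: [0.7516, 0.0604, 0.205]
ee_rot: [2.313, 2.125, 0.0]
force: [0.5, 0.2, 0.6]
width: 0.294
gripper_force: 0.0
shift [ 0.0052 -0.0011  0.0005] roll -0.0045 | pos [0.7516 0.0604 0.205 ] tilt z [ 0.001 -0.    -1.   ] F [0.5 0.2 0.6] t 7.35 w 0.294 j [-0.44  0.88  0.54  1.42 -0.49  0.98  0.13]
(array([ 0.66174445,  0.03091199, -0.09481435]), np.float64(0.09506458044052124))
```

View pics/placed.png

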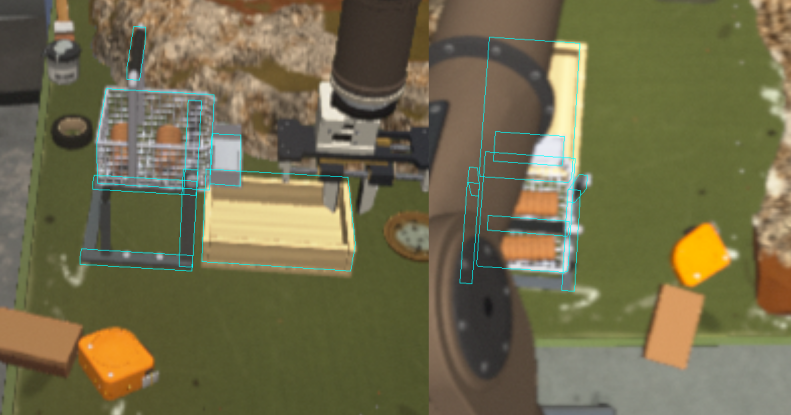

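The tray sits about 7 mm too far towards −y, measured against the cyan outline. I'll pinch it again and shift it.

```bash

python3 -m inch '0 0 0 0 0; 0 0 0 0 0; 0 0 0 0 0; 0.004 0 0 0 0; 0.008 0 0 0 0'
python3 -m inch '0 0 0 0 0; 0 0 0 0 0.03; 0 0 0 0 0.03;0 0 -0.03 0 0.03;0 0 -0.07 0 0.03'
python3 -m inch '0 0 -0.05 0 0.03; 0 0 -0.1 0 0.03; 0 0 -0.15 0 0.03;0 0 -0.2 0 0.03;0 0 -0.25 0 0.03'
python3 -c "
from h import *
b=np.array([.5575-.07*np.cos(.08),.05+.07*np.sin(.08)]);print(b)
go([*b,.50],-.08)"
```

```text
clock: 8.0
position: [0.752, 0.069, 0.2048]
ee_rot: [2.312, 2.126, -0.001]
force: [-0.2, -0.9, 0.5]
width: 0.084
gripper_force: 40.0
clock: 8.5
position: [0.751, 0.0695, 0.273]
ee_rot: [-2.31, -2.124, 0.006]
force: [0.6, 0.6, 0.5]
width: 0.32
gripper_force: 0.0
clock: 9.0
position: [0.7514, 0.0692, 0.5272]
ee_rot: [2.312, 2.127, 0.001]
force: [1.7, -0.6, -0.1]
width: 0.328
gripper_force: 0.0
[0.48772388 0.05559403]
shift [-0.0356 -0.2616  0.0271] roll -0.0036 | pos [0.7514 0.0692 0.5272] tilt z [ 0.  0. -1.] F [ 1.7 -0.6 -0.1] t 9.0 w 0.328 j [-0.45  0.67  0.65  1.   -0.38  1.58 -0.  ]
```

```bash

python3 -m inch '-0.007 -0.05 0 0 0.036; -0.014 -0.1 0 0 0.036; -0.021 -0.15 0 0 0.036; -0.028 -0.2 0 0 0.036; -0.035 -0.25 0.01 0 0.036'
python3 -m inch '-0.001 -0.012 0.01 0 0.036; -0.001 -0.012 0.01 0 0.036; -0.001 -0.012 0.01 0 0.036' >/dev/null
python3 -c "
from ov import *
go([.4877,.0556,.419],-.08)
print(fit(TRAY,masks('tray',('side',)),[.663,.042,-.08]))
overlay('abv',[.5575+.106*np.cos(.08),.05-.106*np.sin(.08),-.08],[.5575,.05,-.08])"
```

```text
clock: 9.5
position: [0.5014, 0.055, 0.5158]
ee_rot: [2.312, 2.127, 0.003]
force: [0.4, -0.0, 1.4]
width: 0.388
gripper_force: 0.0
shift [-0.0004 -0.004   0.087 ] roll -0.0031 | pos [0.4916 0.0556 0.506 ] tilt z [ 0.001  0.001 -1.   ] F [1.1 0.7 0. ] t 9.8 w 0.389 j [-0.82  0.15  0.7   1.76 -0.1   1.27 -0.17]
(array([ 0.66174445,  0.03091199, -0.09481435]), np.float64(0.09506458044052124))
```

View pics/abv.png

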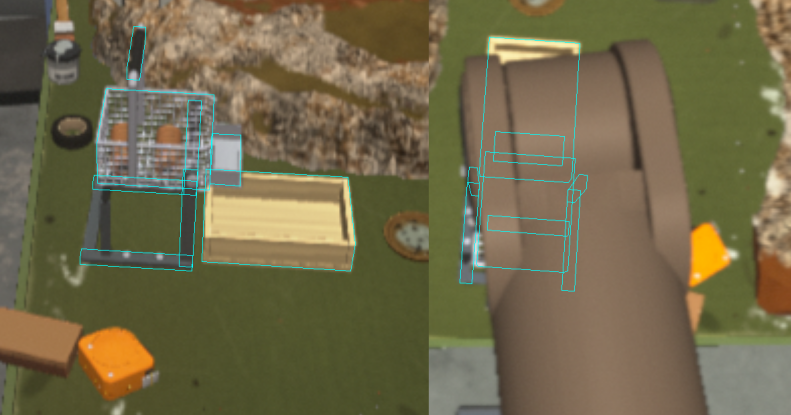

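The tray now lies on its outline. I'll go down to just above the bar and check.

```bash

python3 -m inch '0 -0.004 0.03 0 0.036; 0 -0.004 0.052 0 0.036; 0 -0.004 0.052 0 0.036;0 -0.004 0.052 0 0.036'
python3 -c "
from ov import *
go([.4877,.0556,.419],-.08)
im=arm.get_image('side')[130:230,210:350];cv2.imwrite('pics/str.png',cv2.resize(im,None,fx=5,fy=5,interpolation=2)[...,::-1])
print(arm.place_of('side','push_bar'))"
```

```text
clock: 10.35
position: [0.488, 0.0557, 0.4537]
ee_rot: [2.313, 2.125, -0.001]
force: [0.8, -0.1, -0.1]
width: 0.394
gripper_force: 0.0
shift [-0.     -0.0003  0.0347] roll -0.0044 | pos [0.488  0.0557 0.4537] tilt z [-0.    -0.001 -1.   ] F [ 0.8 -0.1 -0.1] t 10.35 w 0.394 j [-0.8   0.18  0.69  1.86 -0.13  1.15 -0.15]
[{'point': [172.8, 267.5], 'conf': 0.94}]
```

View pics/str.png

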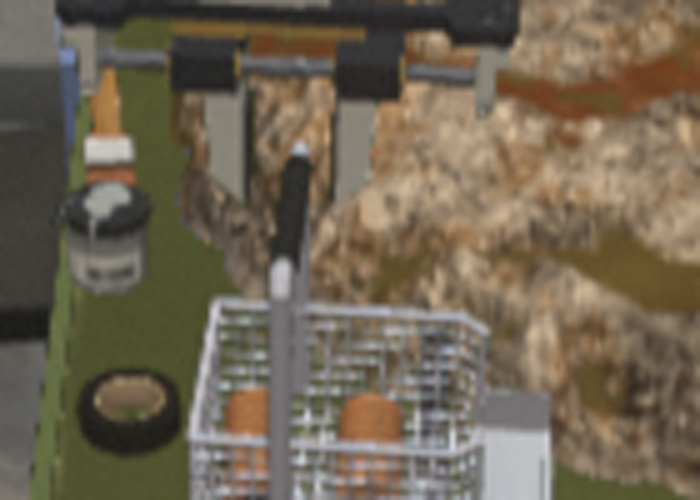

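The fingers straddle the bar and are centred on it: columns 225 and 350, with the bar at about 290 in the crop. I'll go down and narrow the opening.

```bash

python3 -m inch '0 0 0.015 0 0.036; 0 0 0.033 0 0.036; 0 0 0.033 0 0.024; 0 0 0.033 0 0.024;0 0 0.033 0 0.024'
python3 -m inch '0 0.006 -0.002 0 0.024; 0 0.012 -0.005 0 0.024; 0 0.02 -0.009 0 0.024; 0 0.03 -0.012 0 0.024; 0 0.04 -0.015 0 0.024'
python3 -c "
from h import *
go([.4877,.0556,.419],-.08)
print(arm.get_image('side').shape,arm.look_for('side','push_bar'))"
```

```text
clock: 10.95
position: [0.4877, 0.0557, 0.4216]
ee_rot: [2.312, 2.126, 0.003]
force: [1.0, 0.2, -0.2]
width: 0.267
gripper_force: 0.0
clock: 11.45
position: [0.5281, 0.0523, 0.4358]
ee_rot: [2.312, 2.126, 0.001]
force: [-1.7, 0.1, 1.2]
width: 0.26
gripper_force: 1.0
shift [-0.0001 -0.0406  0.0168] roll -0.0036 | pos [0.5281 0.0523 0.4358] tilt z [ 0.001  0.    -1.   ] F [-1.7  0.1  1.2] t 11.45 w 0.26 j [-0.73  0.28  0.69  1.8  -0.2   1.13 -0.06]
(420, 560, 3) [{'point': [215.3, 279.9], 'conf': 0.98}, {'point': [208.0, 270.1], 'conf': 0.41}]
```

```bash

python3 -m inch '0 0.009 -0.002 0 0.024; 0 0.017 -0.003 0 0.024; 0 0.024 -0.004 0 0.024; 0 0.031 -0.004 0 0.024; 0 0.038 -0.004 0 0.024'
python3 -m inch '0 0.007 0.001 0 0.024; 0 0.014 0.001 0 0.024; 0 0.021 0.002 0 0.024; 0 0.028 0.004 0 0.024; 0 0.035 0.006 0 0.024'
python3 -m inch '0 0.006 0.002 0 0.024; 0 0.012 0.004 0 0.024; 0 0.018 0.006 0 0.024; 0 0.021 0.008 0 0.024; 0 0.021 0.008 0 0.024'
python3 -c "
from ov import *
go([.4877,.0556,.419],-.08)
im=arm.get_image('side')[130:330,210:410];cv2.imwrite('pics/tip.png',cv2.resize(im,None,fx=3,fy=3,interpolation=2)[...,::-1])"
```

```text
clock: 12.05
position: [0.5655, 0.0492, 0.4393]
ee_rot: [2.312, 2.127, 0.0]
force: [-1.0, 0.2, 0.7]
width: 0.258
gripper_force: 0.6
clock: 12.55
position: [0.6004, 0.0463, 0.4332]
ee_rot: [2.312, 2.127, 0.0]
force: [-1.3, 0.3, 0.4]
width: 0.263
gripper_force: 0.5
clock: 13.05
position: [0.621, 0.0445, 0.4249]
ee_rot: [-2.312, -2.127, 0.001]
force: [-2.0, 0.3, -0.0]
width: 0.26
gripper_force: 0.5
shift [-1.000e-04 -1.338e-01  6.000e-03] roll -0.0037 | pos [0.621  0.0445 0.4249] tilt z [-0. -0. -1.] F [-2.   0.3 -0. ] t 13.05 w 0.26 j [-0.6   0.46  0.66  1.59 -0.3   1.19  0.04]
```

View pics/tip.png

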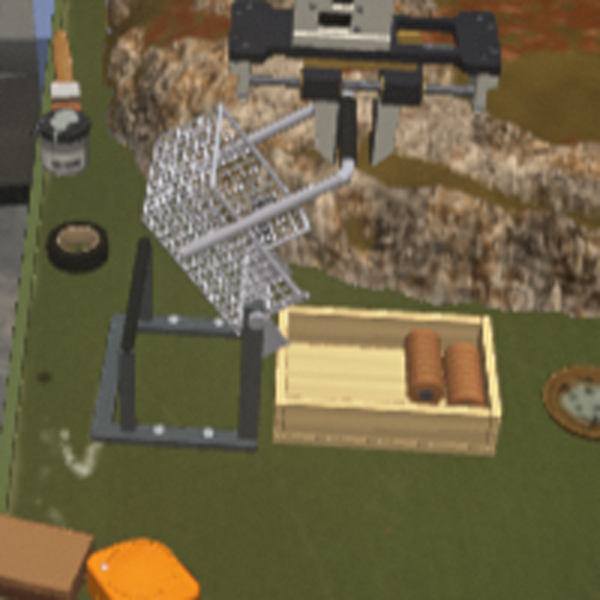

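Both rollers lie in the tray, at about (368,425) and (372,465) in the crop, and the basket is empty. I'll ease it back along the same arc.

```bash

python3 -m inch '0 -0.006 -0.002 0 0.024; 0 -0.012 -0.004 0 0.024; 0 -0.018 -0.006 0 0.024; 0 -0.024 -0.008 0 0.024; 0 -0.030 -0.010 0 0.024'
python3 -m inch '0 -0.006 -0.001 0 0.024; 0 -0.012 -0.002 0 0.024; 0 -0.018 -0.003 0 0.024; 0 -0.024 -0.004 0 0.024; 0 -0.030 -0.005 0 0.024'
python3 -m inch '0 -0.006 0 0 0.024; 0 -0.012 0 0 0.024; 0 -0.018 0.001 0 0.024; 0 -0.024 0.002 0 0.024; 0 -0.030 0.003 0 0.024'
python3 -m inch '0 -0.006 0.002 0 0.024; 0 -0.012 0.004 0 0.024; 0 -0.018 0.006 0 0.024; 0 -0.022 0.008 0 0.024; 0 -0.026 0.0095 0 0.024'
python3 -c "
from h import *
go([.4877,.0556,.419],-.08)"
```

```text
clock: 13.6
position: [0.5901, 0.0471, 0.4357]
ee_rot: [-2.312, -2.127, -0.0]
force: [-0.7, -0.5, -1.0]
width: 0.257
gripper_force: 0.5
clock: 14.1
position: [0.5604, 0.0495, 0.4404]
ee_rot: [2.312, 2.127, 0.0]
force: [-0.4, -0.3, -0.2]
width: 0.261
gripper_force: 0.5
clock: 14.6
position: [0.5305, 0.0521, 0.4372]
ee_rot: [-2.312, -2.127, 0.0]
force: [-0.8, 0.7, -0.5]
width: 0.263
gripper_force: 0.5
clock: 15.1
position: [0.5048, 0.0543, 0.4277]
ee_rot: [-2.312, -2.127, -0.0]
force: [-0.6, -0.2, -0.4]
width: 0.261
gripper_force: 0.4
shift [-0.0001 -0.0171  0.0087] roll -0.0035 | pos [0.5048 0.0543 0.4277] tilt z [ 0.  0. -1.] F [-0.6 -0.2 -0.4] t 15.1 w 0.261 j [-0.77  0.25  0.69  1.86 -0.18  1.1  -0.09]
```

```bash

python3 -m inch '0 -0.002 0.001 0 0.024; 0 -0.004 0.002 0 0.024; 0 -0.006 0.003 0 0.024; 0 -0.008 0.004 0 0.024; 0 -0.009 0.005 0 0.024'
python3 -m inch '0 -0.001 0.0005 0 0.024; 0 -0.002 0.001 0 0.024; 0 -0.003 0.0015 0 0.024; 0 -0.004 0.002 0 0.024; 0 -0.005 0.0025 0 0.024'
python3 -m inch '0 -0.001 0 0 0.024; 0 -0.002 0 0 0.024; 0 -0.003 0 0 0.024; 0 -0.003 0 0 0.024; 0 -0.003 0 0 0.024'
python3 -c "
from ov import *
go([.4877,.0556,.419],-.08)
arm.get_image('side');print(arm.place_of('side','push_bar'),arm.place_of('side','spout_tip'))"
```

```text
clock: 15.6
position: [0.496, 0.055, 0.4228]
ee_rot: [-2.312, -2.126, 0.0]
force: [-2.8, 0.4, 1.9]
width: 0.265
gripper_force: 1.2
clock: 16.1
position: [0.4913, 0.0554, 0.4205]
ee_rot: [2.312, 2.126, 0.001]
force: [0.4, 0.5, -0.2]
width: 0.264
gripper_force: 0.0
clock: 16.6
position: [0.4882, 0.0556, 0.4204]
ee_rot: [2.312, 2.127, 0.0]
force: [0.0, 0.2, -0.2]
width: 0.262
gripper_force: 0.0
shift [-0.0001 -0.0005  0.0014] roll -0.0036 | pos [0.4882 0.0556 0.4204] tilt z [ 0.  0. -1.] F [ 0.   0.2 -0.2] t 16.6 w 0.262 j [-0.79  0.22  0.69  1.91 -0.16  1.07 -0.12]
[] [{'point': [229.2, 317.9], 'conf': 0.9}, {'point': [183.0, 227.3], 'conf': 0.65}]
```

Contact is lost, and the spout tip is back at its starting pixel (227,318 then, 229,318 now), so the basket is down on its rest. I'll open slightly, lift away and check.

```bash

python3 -m inch '0 0 0 0 0.036; 0 0 0 0 0.036; 0 0 -0.01 0 0.036; 0 0 -0.03 0 0.036; 0 0 -0.06 0 0.036'
python3 -m inch '0 0 -0.04 0 0.036; 0 0 -0.07 0 0.036; 0 0 -0.1 0 0.036; 0 0 -0.1 0 0.036; 0 0 -0.1 0 0.036'
python3 -c "
from ov import *
go([.4877,.0556,.419],-.08)
overlay('end',[.5575+.106*np.cos(.08),.05-.106*np.sin(.08),-.08],[.5575,.05,-.08])"
```

```text
clock: 17.25
position: [0.4878, 0.0556, 0.4807]
ee_rot: [-2.312, -2.126, 0.004]
force: [-0.0, 0.7, -0.0]
width: 0.392
gripper_force: 0.0
clock: 17.75
position: [0.4881, 0.0554, 0.5812]
ee_rot: [2.312, 2.126, 0.002]
force: [-0.1, 0.7, 0.8]
width: 0.39
gripper_force: 0.0
shift [-0.     -0.0007  0.1622] roll -0.0036 | pos [0.4881 0.0554 0.5812] tilt z [ 0.001  0.001 -1.   ] F [-0.1  0.7  0.8] t 17.75 w 0.39 j [-0.84  0.1   0.71  1.62 -0.07  1.44 -0.21]
```

View pics/end.png

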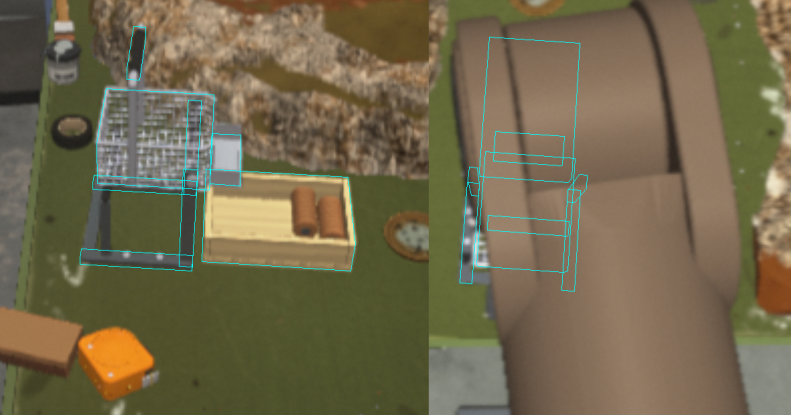

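The basket is level on its rest, both rollers are in the tray, the bystanders in view have not moved, and the robot is clear.

```bash
python3 -c "
from cell import arm
print(arm.sign_off())"
```

```text
the job is handed in; nothing more can be done
None
```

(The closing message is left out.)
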